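Pair the brass cylinders in the carrier and hold it up

ROBOT

A 6-joint arm with a two-finger parallel gripper is mounted at the origin on a cart in front of the work surface, level with it; the furniture and walls round the work are solid. World frame = base frame: x ahead of the robot, y to its left, z up, the work surface at z = 0. Lengths are in m, angles in rad, forces in N, time in s.
With the tool pointing down it reaches from about 0.35 to 0.975 m from the base axis. Payload 4.9 kg.
Tool frame: the origin (TCP) lies between the finger pads; the fingertips stand 25 mm ahead of it and the grasp point (between the pads) lies 6 mm ahead of it; z points along the fingers, y is the line along which they close (so a half turn about z gives the same grasp; the last joint's range is limited). The gripper opens to 85 mm and grips with 20 to 120 N. Pads are 22 mm wide; open, the fingers measure 114 mm over their backs; the gripper's body (76 mm by 85 mm) begins 54 mm behind the grasp point. The pads swing forward as they close: fully open they stand 13 mm farther back than shut.
Start: joints at [1.212, 0.053, 1.613, -0, 1.476, -0.119], TCP at [0.148, 0.607, 0.256] pointing down, gripper open.
Joint ranges: [-3.01, 3.01], [-1.01, 2.22], [0.06, 2.58], [-1.02, 4.17], [0.09, 2.62], [-3.14, 3.14]. Speed limits (rad/s): [2.57, 2.57, 3.14, 3.14, 3.14, 3.14].

INTERFACE

Orientations are given as a unit quaternion [w, x, y, z].
In Python, from plant import manip gives the robot as it stands.
- The arm moves only by the shell command python3 -m inch 'ROWS'. ROWS is JSON, a list of rows, each a list of 3 entries, a list of its own where there are three numbers: the shift along the tool's x, y, z in m, then the turn, a rotation vector about the tool's x, y, z in rad, then the opening, from 0 (shut) to 1 (fully open). A call has 1 to 8 rows; each row shifts and turns the commanded pose from where the row before left it, along the tool's axes as they then stand; what a row does not reach is not made up. A row lasts 1/10 s, in which the tool goes at most 50 mm and 8.59 degrees, less where a joint would pass 70% of its speed; a pose out of reach is approached as far as the arm can. A call with a gripper value outside its range is refused whole. The fingers move at their own pace and stop on an object; the grip force is fixed at half the most. Time passes only in rows, so rows that do not move let the fingers close. It gives the time, the measured TCP pose, the force, the opening and the grip force at its end, in the units of the state.
- manip.state(): the state, without advancing time (a new reading comes with each control period).
- manip.grab_frame(name): name is "side" or "top" or "wrist"; returns (picture, depth): 480x640x3 uint8, red, green, blue; 480x640 float32, m along the optical axis (not along the pixel's ray), 0 where there is no reading.
- manip.camera_params(name): a dict with "camera_matrix" (3x3 intrinsics, pixels), "k1" (the pictures are not rectified: a ray, as slopes to the right and down, at radius r is drawn at 1 + k1 r^2 times it, then the intrinsics apply), "rvec" (rotation vector, rad) and "tvec" (3), from world to camera coordinates, as OpenCV has them. Camera axes: x right, y down, z forward; pixel columns grow to the right and rows downward; lengths in m; the calibration is good to about 2 mm. A picture is of the moment at which its call begins: read the wrist's pose just before it. camera_params takes no time and is no camera call; for the wrist camera it gives the pose at the moment of the call.
- manip.job_done(): hands the job in; it is judged then, once.
Trained networks look in the newest picture that a camera, given by its name, has taken for a name from the list of things; names that differ only in an ending like _2 or _b are one class to them, and where a whole thing is asked for, a point or a joint stands for the part that bears it (a point fixed in the world has none). Each returns a list of dicts, best first, with "score" (0 to 1); they miss things now and then, are a little off and sometimes report something else, mostly with a low value. They report only what shows in the picture. A call takes as long as a camera call.
- manip.look_for(camera, label): "point" ([x, y, z] in m, in world coordinates, good to about 4 mm: the middle of the surface that is visible of it).
The state is a dict: "time": time; "joint_pos": joint angles; "joint_vel": joint speeds; "joint_efforts": joint torques, N m; "tool_pos": TCP position; "tool_rot": TCP orientation; "contact_force": force on the tool from outside, world axes, zero at the start; "ft_torque": the same for the moment, N m; "gripper_width": opening from 0.0 (shut) to 1.0 (fully open); "grasp_force": force on a finger pad.
Only numpy, scipy, OpenCV 4.12 (cv2) and the standard library are available. Lean on these libraries where they do the work, as an engineer would, in place of code of your own. Each camera call takes 0.05 s, during which the arm holds its last target. There are 200 camera calls.

TASK

Make up the matched pair for the customer's door: stand the two brass lock cylinders face down in the two sockets of the wooden carrier, one in each, and leave the steel one and the other things on the bench where they are. Then swing the carrier's handle upright and lift the carrier by its handle straight up, a good hand's breadth (about 12 cm) clear of the bench. Finish while still holding it there, steady and level, with both cylinders in their sockets.

Things in the scene. Friction and masses are not known exactly. Their poses are not given: they have to be found in the camera images.
- brass_1: first brass (yellow) rim lock cylinder, standing on its face with its flat tail up: face 35 mm across and 8 mm thick at the bottom, then a round barrel 29 mm across up to 42 mm (grasp this), then a thin flat tail 8 x 2 mm up to 64 mm; 0.11 kg. Origin: centre of its underside, z up
- brass_2: second brass (yellow) cylinder, the same in shape: rim lock cylinder, standing on its face with its flat tail up: face 35 mm across and 8 mm thick at the bottom, then a round barrel 29 mm across up to 42 mm (grasp this), then a thin flat tail 8 x 2 mm up to 64 mm; 0.11 kg. Origin: centre of its underside, z up
- steel_1: steel (grey) cylinder of the same shape and size, not part of the pair; to be left where it stands
- carrier: wooden carrier block, 76 mm (its x) by 136 mm (its y) by 24 mm high, with two round sockets in its top, one each side of the middle along its y, 80 mm apart; a steel lug 3 mm thick in the middle of each long side rises to 73 mm. 0.42 kg. Origin: centre of its underside, z up
- socket_1 (a point): centre of the floor of the socket on the carrier's +y side: round, 38 mm across, 12 mm deep, mouth chamfered 2 mm, floor 12 mm above the carrier's underside; a cylinder is home when its underside rests here
- socket_2 (a point): the same for the socket on the carrier's -y side
- bail (a joint): the carrier's swinging handle (rad): two steel legs 46 mm either side of its middle, joined by a round dark wooden grip. 0 = folded on its stop, out over the carrier's +y end, rising 4 degrees from level; grows as it swings up; 1.50 = upright; stops at 2.7. Turns easily and falls back if let go on the way up; the lifted carrier hangs freely from it, level only with both sockets filled
- handle_hinge (a point): middle of the handle's hinge line, which runs along the carrier's x, 62 mm above the carrier's underside
- handle_grip (a point): middle of the handle's round wooden grip, 16 mm thick and 60 mm long, lying along the carrier's x, 112 mm from the hinge line
- padlock: small steel padlock lying on the bench, 58 x 38 x 16 mm, origin under its middle; to be left alone
- pliers: red-handled pliers lying near the front edge, 56 x 160 x 12 mm, origin under the middle; to be left alone
- loupe: black eye loupe, 35 mm across and 33 mm high, origin under its middle; to be left alone
- flashlight: black pocket torch lying at the left, 107 mm long, 34 mm thick, origin under its middle; to be left alone
- arbor_press: green arbor press, fixed at the right between the start pose and the work: base 150 x 85 mm, head up to 300 mm high, and a lever whose ball reaches 110 mm from the origin toward the robot, 320 mm high. Origin: middle of its underside. Go round it on the robot's side (x under 0.42) before working to its left

How it is judged:
By the outcome, as a careful person would: the job done as asked, in the order asked, and still so for the second after the job is handed in, while the arm keeps its last pose, push and grip.
It also fails if it takes over 72 s, if anything falls off the work surface, if the arm or the gripper's body presses on something with over 40 N, if the wrist force passes 120 N, or if a joint passes its speed limit or range.

## Working session

There is one attempt and no reset: what is moved stays moved. The work goes in short steps, Python scripts to look and compute and a shell command to move; the robot and the scene stay as the last step left them, time stands still between calls to the robot, and variables do not carry over. Pictures are saved under pics/ and viewed, at most 10 in all, crops included, and the job is handed in when it is done.

```bash
mkdir -p pics; ls; cat > h.py <<'E'
import numpy as np, cv2
from plant import manip
from scipy.spatial.transform import Rotation as R
def grab(n,f=None):
    c=manip.camera_params(n); p,d=manip.grab_frame(n)
    if f: cv2.imwrite('pics/'+f,p[:,:,::-1])
    return p,d,c
def cloud(d,c):
    K=c['camera_matrix'];K=np.array(K);v,u=np.mgrid[0:480,0:640]
    pts=np.stack([u,v],-1).reshape(-1,1,2).astype(float)
    n=cv2.undistortPoints(pts,K,np.array([c['k1'],0,0,0,0.])).reshape(480,640,2)
    P=np.dstack([n*d[...,None],d]); Rm=cv2.Rodrigues(np.array(c['rvec'],float))[0]
    W=(P-np.array(c['tvec']).ravel())@Rm
    W[d<=0]=np.nan
    return W
def proj(X,c):
    return cv2.projectPoints(np.array(X,float).reshape(-1,1,3),np.array(c['rvec'],float),np.array(c['tvec'],float),np.array(c['camera_matrix']),np.array([c['k1'],0,0,0,0.]))[0].reshape(-1,2)
def tool():
    s=manip.state();q=s['tool_rot'];return np.array(s['tool_pos']),R.from_quat([q[1],q[2],q[3],q[0]])
def togo(target):
    p,r=tool();return np.round(r.inv().apply(np.array(target)-p),4)
E
python3 - <<'E'
from h import *
for n in('top','side'):
    grab(n,n+'0.png')
    for l in('brass_1','steel_1','carrier','handle_grip','socket_1','padlock','loupe','arbor_press','handle_hinge'):
        print(n,l,[(np.round(r['point'],3).tolist(),round(r['score'],2)) for r in manip.look_for(n,l)][:4])
s=manip.state();print(s['tool_pos'],s['tool_rot'],s['time'])
E
```

```text
pics
top brass_1 [([0.608, 0.3, 0.044], 0.6), ([0.518, 0.422, 0.042], 0.53)]
top steel_1 [([0.455, 0.316, 0.042], 0.43)]
top carrier [([0.572, 0.046, 0.024], 0.8)]
top handle_grip [([0.553, 0.13, 0.072], 0.9), ([0.408, 0.073, 0.01], 0.47)]
top socket_1 [([0.572, 0.045, 0.023], 0.64)]
top padlock [([0.41, 0.42, 0.012], 0.6)]
top loupe []
top arbor_press []
top handle_hinge [([0.569, 0.048, 0.022], 0.75)]
side brass_1 [([0.513, 0.429, 0.043], 0.8), ([0.61, 0.309, 0.038], 0.64)]
side steel_1 [([0.453, 0.322, 0.042], 0.64), ([0.575, 0.051, 0.026], 0.33)]
side carrier [([0.571, 0.056, 0.03], 0.91)]
side handle_grip [([0.555, 0.138, 0.071], 0.94)]
side socket_1 [([0.569, 0.051, 0.026], 0.88)]
side padlock [([0.408, 0.427, 0.017], 0.79)]
side loupe [([0.424, 0.228, 0.028], 0.54)]
side arbor_press [([0.491, 0.579, 0.031], 0.15)]
side handle_hinge [([0.613, 0.308, 0.035], 0.75), ([0.572, 0.053, 0.026], 0.68)]
[0.1484148  0.60711476 0.25630244] [-6.79811943e-06  1.19598255e-01  9.92822370e-01  5.43291386e-06] 1.0
```

View pics/top0.png

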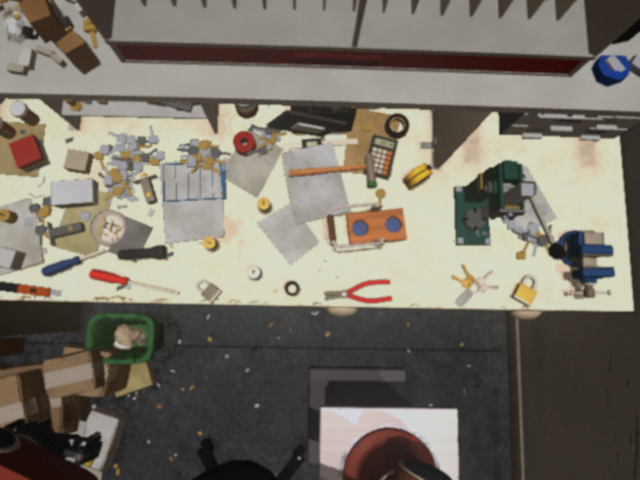

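View pics/side0.png

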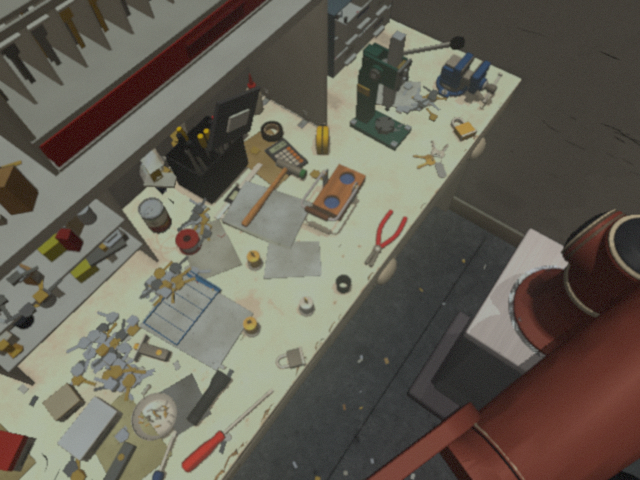

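The top view shows the brass cylinders at about (264,205) and (210,243), and the steel one at (254,271). The carrier is at (380,225), with its handle folded to image left (grip near (340,230)). The press at (470,215) is well out of the way of the arm, which starts on the left. Next I'll fit positions from the depth image.

```bash
python3 - <<'E'
from h import *
for n in('top','side'):
    p,d,c=grab(n);W=cloud(d,c)
    for nm,x,y in(('b1',.608,.302),('b2',.516,.424),('st',.455,.318)):
        m=(np.hypot(W[...,0]-x,W[...,1]-y)<.03)&(W[...,2]>.036)&(W[...,2]<.048)
        q=W[m];print(n,nm,len(q),np.round((q.min(0)+q.max(0))/2,4),np.round(q.mean(0),4))
    m=(abs(W[...,0]-.57)<.09)&(abs(W[...,1]-.05)<.1)&(W[...,2]>.017)&(W[...,2]<.032)
    m=cv2.morphologyEx(m.astype(np.uint8),cv2.MORPH_OPEN,np.ones((4,4)))>0
    q=W[m];print(n,'car',len(q),cv2.minAreaRect((q[:,:2]*1000).astype(np.float32)),q[:,2].mean())
    m=(abs(W[...,0]-.56)<.09)&(abs(W[...,1]-.08)<.11)&(W[...,2]>.055)&(W[...,2]<.09)
    q=W[m];print(n,'bail',len(q),cv2.minAreaRect((q[:,:2]*1000).astype(np.float32)),q[:,2].mean())
print(manip.camera_params('wrist'))
E
```

```text
top b1 107 [0.6136 0.3016 0.0407] [0.6136 0.3015 0.0402]
top b2 121 [0.5182 0.424  0.0417] [0.5181 0.4238 0.0404]
top st 117 [0.452  0.3189 0.0407] [0.452  0.3187 0.0399]
top car 1366 ((570.5, 25.15308380126953), (79.28057861328125, 142.0646209716797), 11.481971740722656) nan
top bail 524 ((561.91845703125, 85.4614028930664), (97.871826171875, 131.63055419921875), 7.806968688964844) 0.07060969744922067
side b1 115 [0.6152 0.3015 0.0417] [0.6146 0.3024 0.0402]
side b2 146 [0.5201 0.4242 0.0418] [0.519  0.4249 0.0405]
side st 134 [0.4537 0.3191 0.042 ] [0.4536 0.3198 0.0402]
side car 1007 ((535.89111328125, 29.92938995361328), (64.29078674316406, 173.90200805664062), 33.601619720458984) nan
side bail 495 ((563.775634765625, 86.5500717163086), (98.93980407714844, 132.13864135742188), 7.070706367492676) 0.07064170312909952
{'camera_matrix': array([[381.90654867,   0.        , 320.23206   ],
       [  0.        , 381.90654867, 242.26423265],
       [  0.        ,   0.        ,   1.        ]]), 'k1': -0.024275640582435455, 'rvec': array([-2.2903162 , -1.79761241, -0.25363743]), 'tvec': array([-0.6259404 , -0.03508277,  0.3788517 ])}
```

```bash
python3 -m inch '[[[0,0,0],[0,0,-0.14],1],[[0,0,0],[0,0,-0.14],1],[[0,0,0],[0,0,-0.14],1],[[0,0,0],[0,0,0],1]]'
python3 - <<'E'
from h import *
p,r=tool();print(p,r.as_matrix().round(4).tolist(),togo([.519,.424,.15]))
E
```

```text
time: 1.5
tool_pos: [0.1484, 0.6071, 0.2563]
tool_rot: [-0.0, -0.09, 0.996, 0.0]
contact_force: [-0.0, -0.1, 0.5]
gripper_width: 0.998
grasp_force: 0.0
[0.14844134 0.60709881 0.25629939] [[-0.9839, -0.1789, -0.0001], [-0.1789, 0.9839, 0.0], [0.0, 0.0, -1.0]] [-0.3318 -0.2465  0.1063]
```

```bash
python3 -m inch '[[[-0.033,-0.0246,0],[0,0,0],1],[[-0.033,-0.0246,0],[0,0,0],1],[[-0.033,-0.0246,0],[0,0,0],1],[[-0.033,-0.0246,0],[0,0,0],1],[[-0.033,-0.0246,0],[0,0,0],1],[[-0.033,-0.0246,0.02],[0,0,0],1],[[-0.033,-0.0246,0.02],[0,0,0],1],[[-0.033,-0.0246,0.02],[0,0,0],1]]'
python3 -m inch '[[[-0.033,-0.0246,0.02],[0,0,0],1],[[-0.033,-0.0246,0.02],[0,0,0],0.7],[[0,0,0],[0,0,0],0.7],[[0,0,0],[0,0,0],0.7]]'
cat >> h.py <<'E'
def cyl(x,y,f=None,lo=.034,hi=.048,rad=.028):
    p,d,c=grab('wrist',f);W=cloud(d,c)
    m=(np.hypot(W[...,0]-x,W[...,1]-y)<rad)&(W[...,2]>lo)&(W[...,2]<hi)
    q=W[m];z=np.nanmedian(q[:,2]);q=q[abs(q[:,2]-z)<.004]
    (a,b),rr=cv2.minEnclosingCircle((q[:,:2]*1000).astype(np.float32))
    return len(q),round(a/1000,4),round(b/1000,4),round(rr,1),round(z,4)
E
python3 - <<'E'
from h import *
p,r=tool();print(p)
print(cyl(.519,.424,'w1.png'));print(manip.look_for('wrist','brass_1'))
print(togo([.519,.424,.042]))
E
```

```text
time: 2.3
tool_pos: [0.445, 0.46, 0.1961]
tool_rot: [0.0, -0.088, 0.996, 0.0]
contact_force: [0.3, 0.2, -0.4]
gripper_width: 0.996
grasp_force: 0.0
time: 2.7
tool_pos: [0.5174, 0.4235, 0.1554]
tool_rot: [-0.001, -0.088, 0.996, -0.0]
contact_force: [-0.4, 0.2, 0.3]
gripper_width: 0.696
grasp_force: 0.0
[0.517355   0.42353242 0.15535063]
(1397, 0.5202, 0.4259, 14.6, np.float64(0.0409))
[{'point': [0.5132, 0.4232, 0.0434], 'score': 0.62}, {'point': [0.6078, 0.3085, 0.0282], 'score': 0.62}]
[-0.0019 -0.0015  0.1152]
```

View pics/w1.png

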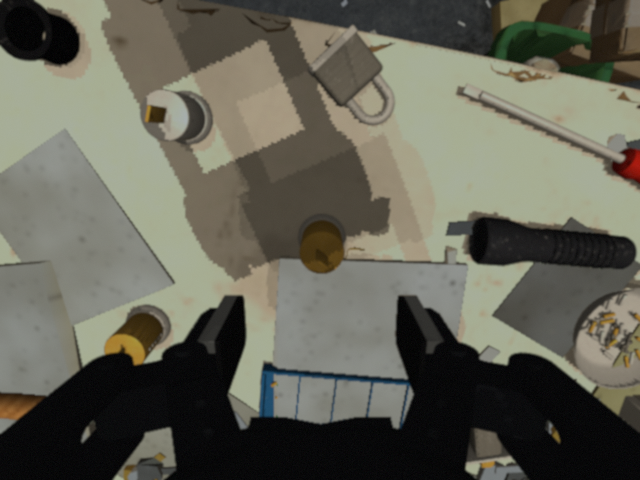

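Brass at (322,245) sits centred between the fingers, and nothing else is near. Descending and gripping.

```bash
python3 -m inch '[[[-0.003,0.001,0.03],[0,0,0],0.7],[[0,0,0.03],[0,0,0],0.7],[[0,0,0.03],[0,0,0],0.7],[[0,0,0.024],[0,0,0],0.7],[[0,0,0],[0,0,0],0.7],[[0,0,0],[0,0,0],0.2],[[0,0,0],[0,0,0],0.2],[[0,0,0],[0,0,0],0.2]]'
python3 -m inch '[[[0,0,0],[0,0,0],0.2],[[0,0,0],[0,0,0],0.2]]'
```

```text
time: 3.6
tool_pos: [0.5214, 0.4272, 0.0456]
tool_rot: [0.002, -0.09, 0.996, 0.001]
contact_force: [-0.9, 0.3, 2.8]
gripper_width: 0.316
grasp_force: 59.8
time: 3.8
tool_pos: [0.5214, 0.4272, 0.0456]
tool_rot: [0.002, -0.09, 0.996, 0.001]
contact_force: [-1.4, 1.0, 6.9]
gripper_width: 0.315
grasp_force: 59.8
```

```bash
python3 -m inch '[[[0,0,-0.02],[0,0,0],0.2],[[0,0,-0.04],[0,0,0],0.2],[[0,0,-0.045],[0,0,0],0.2],[[0,-0.02,-0.04],[0,0,0],0.2],[[-0.002,-0.045,-0.01],[0,0,0],0.2],[[-0.002,-0.045,0],[0,0,0],0.2],[[-0.002,-0.045,0],[0,0,0],0.2],[[-0.002,-0.045,0],[0,0,0],0.2]]'
python3 -m inch '[[[0,-0.045,0],[0,0,0],0.2],[[0,-0.045,0],[0,0,0],0.2],[[0,-0.045,0],[0,0,0],0.2],[[0,-0.045,0],[0,0,0],0.2],[[0,-0.02,0],[0,0,0],0.2],[[0,0,0],[0,0,0],0.2],[[0,0,0],[0,0,0],0.2]]'
python3 - <<'E'
from h import *
p,r=tool();print(p,r.as_matrix().round(4).tolist())
p,d,c=grab('wrist','w2.png');W=cloud(d,c);np.save('w2.npy',W)
for l in('socket_1','carrier','handle_grip','brass_1'):print(l,manip.look_for('wrist',l))
E
```

```text
time: 4.6
tool_pos: [0.5638, 0.2288, 0.1982]
tool_rot: [0.001, -0.09, 0.996, 0.0]
contact_force: [-0.1, -0.0, -0.7]
gripper_width: 0.314
grasp_force: 59.3
time: 5.3
tool_pos: [0.5994, 0.0336, 0.1976]
tool_rot: [0.0, -0.089, 0.996, 0.0]
contact_force: [-0.3, -0.6, -1.1]
gripper_width: 0.312
grasp_force: 59.4
[0.59944866 0.0335655  0.19757115] [[-0.984, -0.1782, 0.0003], [-0.1782, 0.984, 0.0005], [-0.0004, 0.0005, -1.0]]
socket_1 [{'point': [0.5631, 0.0502, 0.0214], 'score': 0.82}]
carrier [{'point': [0.5644, 0.0487, 0.0223], 'score': 0.89}, {'point': [0.5462, 0.1328, 0.0709], 'score': 0.18}]
handle_grip [{'point': [0.547, 0.1345, 0.0684], 'score': 0.98}]
brass_1 [{'point': [0.6131, 0.2905, 0.0239], 'score': 0.7}, {'point': [0.5903, 0.03, 0.1953], 'score': 0.62}]
```

View pics/w2.png

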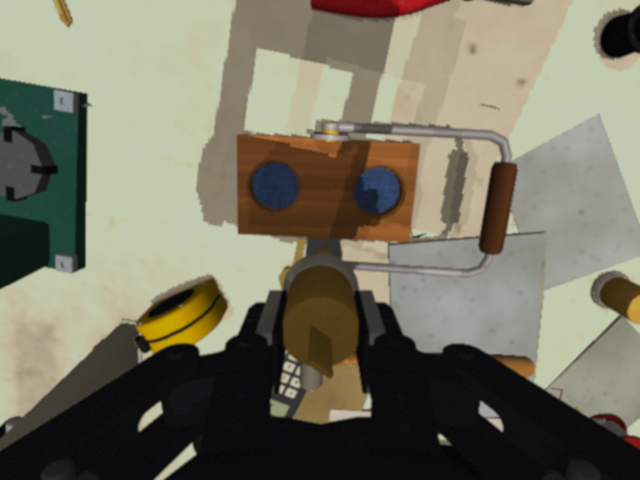

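The carrier is in clear view: sockets at (275,186) for -y and (376,190) for +y, grip at (498,208). Next I'll fit the sockets and block.

```bash
python3 - <<'E'
from h import *
W=np.load('w2.npy');p=cv2.imread('pics/w2.png').astype(int)
b=((p[...,0]-p[...,2])>15).astype(np.uint8)
n,l,s,ce=cv2.connectedComponentsWithStats(b)
C=[]
for i in range(1,n):
    if s[i,4]>600 and ce[i][1]<230:
        q=W[l==i];m=q[:,2]<.018;q=q[m]
        (a,bb),rr=cv2.minEnclosingCircle((q[:,:2]*1000).astype(np.float32))
        print(ce[i],s[i].tolist(),'floor',len(q),a,bb,rr,np.nanmean(q,0));
o=(p[...,2]-p[...,0]>35)&(W[...,2]>.019)&(W[...,2]<.029)
o=cv2.morphologyEx(o.astype(np.uint8),cv2.MORPH_OPEN,np.ones((5,5)))
n,l,s,ce=cv2.connectedComponentsWithStats(o);i=1+np.argmax(s[1:,4]);q=W[l==i]
print('block',cv2.minAreaRect((q[:,:2]*1000).astype(np.float32)),np.nanmedian(q[:,2]))
m=(W[...,2]>.06)&(W[...,2]<.085)&(abs(W[...,0]-.55)<.035)&(abs(W[...,1]-.135)<.015)&(p[...,2]-p[...,0]>15)
q=W[m];print('grip',cv2.minAreaRect((q[:,:2]*1000).astype(np.float32)),np.nanmax(q[:,2]))
# held cylinder barrel top
m=(W[...,2]>.15)&(np.hypot(W[...,0]-.599,W[...,1]-.0336)<.03);q=W[m];print('held',np.nanmean(q,0),np.histogram(q[:,2],10))
E
```

```text
[ 46.76616425 163.32004508] [0, 80, 79, 187, 7099] floor 6864 604.2484130859375 -197.65196228027344 73.3145980834961 [ 0.59028021 -0.18330766  0.01638209]
[274.79519595 185.14475348] [253, 163, 45, 45, 1582] floor 1575 575.919189453125 -5.900062084197998 17.846479415893555 [ 0.57575852 -0.00599612  0.01299763]
[376.67346939 189.94897959] [355, 168, 45, 45, 1568] floor 1564 565.4918823242188 74.17282104492188 18.038318634033203 [0.56509038 0.07413887 0.01308576]
block ((570.4759521484375, 34.116600036621094), (76.47431945800781, 136.6593017578125), 7.244653701782227) 0.024395606445099107
grip ((548.6470336914062, 141.8878173828125), (73.83806610107422, 19.73914337158203), 13.93340015411377) 0.07985992721995787
held [0.58712568 0.0321064  0.23173292] (array([1185,  653, 1541, 5474, 2622, 2372, 1728, 3283, 9780, 8039]), array([0.15171719, 0.16368851, 0.17565984, 0.18763116, 0.19960249,
       0.21157381, 0.22354514, 0.23551646, 0.24748779, 0.25945911,
       0.27143044]))
```

```bash
python3 - <<'E'
from h import *
from scipy.optimize import least_squares
W=np.load('w2.npy');p=cv2.imread('pics/w2.png').astype(int)
m=(p[...,2]-p[...,0]>40)&(W[...,2]>.14)&(np.hypot(W[...,0]-.598,W[...,1]-.033)<.03)
q=W[m];print(len(q),np.histogram(q[:,2],12))
for lo,hi in((.162,.185),(.165,.178),(.178,.19)):
    a=q[(q[:,2]>lo)&(q[:,2]<hi)]
    r=least_squares(lambda v:np.hypot(a[:,0]-v[0],a[:,1]-v[1])-.0145,[.599,.033],loss='soft_l1',f_scale=.001)
    print(lo,len(a),r.x,np.abs(r.fun).mean())
a=q[(q[:,2]>.192)&(q[:,2]<.198)];print('top',cv2.minEnclosingCircle((a[:,:2]*1000).astype(np.float32)),a.mean(0))
a=q[q[:,2]>.203];print('tail',a.mean(0),len(a))
a=q[(q[:,2]>.15)&(q[:,2]<.1605)];print('face',cv2.minEnclosingCircle((a[:,:2]*1000).astype(np.float32)),a.mean(0),len(a))
E
```

```text
5888 (array([   2,   55,  171,  238,  277,  330,  387, 3642,  113,  173,  202,
        298]), array([0.15540576, 0.16048214, 0.16555851, 0.17063488, 0.17571125,
       0.18078762, 0.18586399, 0.19094036, 0.19601673, 0.2010931 ,
       0.20616947, 0.21124584, 0.21632222]))
0.162 1026 [0.59834906 0.03453124] 0.00016433920611008988
0.165 554 [0.59833728 0.03453687] 0.0001550740979177047
0.178 793 [0.59838281 0.03451041] 0.00016990293312083192
top ((598.784423828125, 35.766387939453125), 16.01398468017578) [0.5957503  0.03415952 0.19297309]
tail [0.5973942  0.03429381 0.210481  ] 613
face ((595.7467041015625, 17.201400756835938), 0.7169874310493469) [0.59574667 0.0172014  0.15551627] 2
```

```bash
python3 -m inch '[[[0.0146,-0.0179,0],[0,0,0],0.2],[[0.0146,-0.0179,0],[0,0,0],0.2],[[0,0,0.03],[0,0,0],0.2],[[0,0,0.04],[0,0,0],0.2],[[0,0,0.03],[0,0,0],0.2],[[0,0,0.012],[0,0,0],0.2],[[0,0,0],[0,0,0],0.2],[[0,0,0],[0,0,0],0.2]]'
python3 - <<'E'
from h import *
print(tool()[0],togo([.577,-.0068,.06]))
E
```

```text
time: 6.35
tool_pos: [0.5783, -0.0065, 0.0868]
tool_rot: [0.001, -0.09, 0.996, -0.0]
contact_force: [-0.1, -0.3, -1.9]
gripper_width: 0.319
grasp_force: 59.4
[ 0.57826417 -0.00654458  0.08678085] [ 0.0013 -0.      0.0268]
```

```bash
python3 -m inch '[[[0.0012,0,0.01],[0,0,0],0.2],[[0,0,0.01],[0,0,0],0.2],[[0,0,0.007],[0,0,0],0.2],[[0,0,0],[0,0,0],0.2],[[0,0,0],[0,0,0],0.2]]'
```

```text
time: 6.85
tool_pos: [0.5759, -0.007, 0.0579]
tool_rot: [-0.0, -0.09, 0.996, 0.0]
contact_force: [0.4, -0.7, -1.1]
gripper_width: 0.316
grasp_force: 59.4
```

```bash
python3 -m inch '[[[0,0,0],[0,0,0],0.5],[[0,0,0],[0,0,0],0.5],[[0,0,-0.015],[0,0,0],0.5],[[0,0,-0.04],[0,0,0],0.5],[[0,0,-0.045],[0,0,0],0.5],[[-0.004,0.015,-0.03],[0,0,0],0.5],[[-0.014,0.046,0],[0,0,0],0.7],[[-0.014,0.046,0],[0,0,0],0.7]]'
python3 -m inch '[[[-0.014,0.046,0],[0,0,0],0.7],[[-0.014,0.046,0],[0,0,0],0.7],[[-0.014,0.046,0],[0,0,0],0.7],[[-0.014,0.046,0],[0,0,0],0.7],[[-0.006,0.007,0.02],[0,0,0],0.7],[[0,0,0.02],[0,0,0],0.7],[[0,0,0],[0,0,0],0.7],[[0,0,0],[0,0,0],0.7]]'
python3 - <<'E'
from h import *
print(tool()[0]);x=cyl(.614,.302,'w3.png');print(x)
t=[x[1]+.0011,x[2]-.0009,.042];print(t,togo(t))
E
```

```text
time: 7.65
tool_pos: [0.5899, 0.1046, 0.1924]
tool_rot: [0.003, -0.089, 0.996, -0.0]
contact_force: [0.6, 0.0, -0.5]
gripper_width: 0.699
grasp_force: 0.0
time: 8.45
tool_pos: [0.615, 0.3029, 0.149]
tool_rot: [-0.0, -0.09, 0.996, -0.0]
contact_force: [1.1, 0.2, -0.3]
gripper_width: 0.704
grasp_force: 0.0
[0.61504317 0.30289082 0.14897167]
(1564, 0.6157, 0.3031, 14.6, np.float64(0.0409))
[0.6168, 0.30219999999999997, 0.042] [-0.0008 -0.0009  0.108 ]
```

View pics/w3.png

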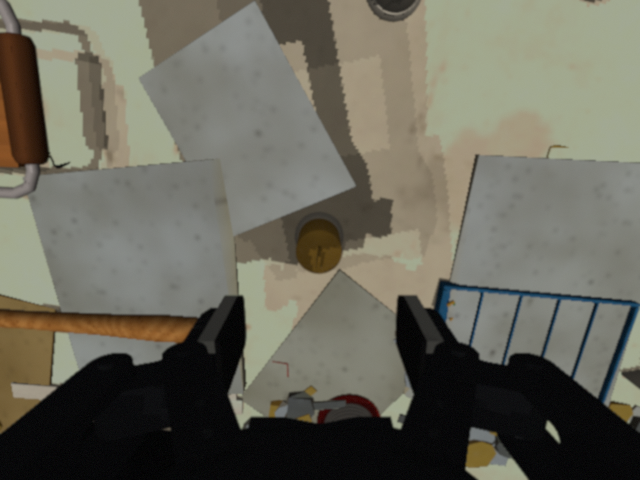

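The second brass cylinder is at (320,243), centred between the fingers with clear space around it.

```bash
python3 -m inch '[[[-0.001,-0.001,0.03],[0,0,0],0.7],[[0,0,0.03],[0,0,0],0.7],[[0,0,0.03],[0,0,0],0.7],[[0,0,0.015],[0,0,0],0.7],[[0,0,0],[0,0,0],0.7],[[0,0,0],[0,0,0],0.2],[[0,0,0],[0,0,0],0.2],[[0,0,0],[0,0,0],0.2]]'
python3 -m inch '[[[0,0,0],[0,0,0],0.2],[[0,0,0],[0,0,0],0.2],[[0,0,-0.02],[0,0,0],0.2],[[0,0,-0.04],[0,0,0],0.2],[[0,0,-0.045],[0,0,0],0.2],[[0,0,-0.045],[0,0,0],0.2],[[0.014,-0.046,0],[0,0,0],0.2],[[0.014,-0.046,0],[0,0,0],0.2]]'
python3 -m inch '[[[0.014,-0.046,0],[0,0,0],0.2],[[0,-0.046,0],[0,0,0],0.2],[[0,-0.02,0],[0,0,0],0.2],[[0,0,0],[0,0,0],0.2],[[0,0,0],[0,0,0],0.2]]'
cat > m.py <<'E'
from h import *
from scipy.optimize import least_squares
T,r=tool();p,d,c=grab('wrist','w4.png');p=p[:,:,::-1].astype(int);W=cloud(d,c)
m=(p[...,2]-p[...,0]>40)&(W[...,2]>T[2]-.036)&(W[...,2]<T[2]-.008)&(np.hypot(W[...,0]-T[0],W[...,1]-T[1])<.03)
a=W[m];f=least_squares(lambda v:np.hypot(a[:,0]-v[0],a[:,1]-v[1])-.0145,T[:2],loss='soft_l1',f_scale=.001)
off=f.x-T[:2];print('T',T,'off',off,len(a))
for z,g in((.024,(.5706,.0341)),):
    o=(p[...,2]-p[...,0]>35)&(abs(W[...,2]-.024)<.005)&(np.hypot(W[...,0]-g[0],W[...,1]-g[1])<.1)
    o=cv2.morphologyEx(o.astype(np.uint8),cv2.MORPH_OPEN,np.ones((5,5)))
    q=W[o>0];print('block',cv2.minAreaRect((q[:,:2]*1000).astype(np.float32)))
b=((p[...,0]-p[...,2])>15)&(W[...,2]<.018)&(np.hypot(W[...,0]-.5653,W[...,1]-.0742)<.03)
q=W[b];(x,y),rr=cv2.minEnclosingCircle((q[:,:2]*1000).astype(np.float32));print('sock1',len(q),x,y,rr)
t=[x/1000-off[0],y/1000-off[1],T[2]];print(t,togo(t))
E
python3 m.py
```

```text
time: 9.3
tool_pos: [0.6182, 0.3028, 0.0464]
tool_rot: [0.002, -0.09, 0.996, 0.001]
contact_force: [-0.1, 0.0, 4.6]
gripper_width: 0.315
grasp_force: 59.6
time: 10.1
tool_pos: [0.6062, 0.2069, 0.1968]
tool_rot: [0.003, -0.091, 0.996, 0.0]
contact_force: [0.9, -0.7, -1.7]
gripper_width: 0.312
grasp_force: 59.3
time: 10.6
tool_pos: [0.6114, 0.094, 0.1934]
tool_rot: [0.0, -0.09, 0.996, 0.0]
contact_force: [0.3, 0.7, -1.6]
gripper_width: 0.319
grasp_force: 59.4
T [0.61139083 0.09395954 0.19340604] off [-0.00235116  0.00073121] 1481
block ((570.58837890625, 33.634544372558594), (76.52095794677734, 136.64163208007812), 7.504901885986328)
sock1 1742 565.1860961914062 73.37638854980469 18.1459903717041
[np.float64(0.567537258360461), np.float64(0.07264517717517058), np.float64(0.19340603594841374)] [ 0.047  -0.0138 -0.0001]
```

View pics/w4.png

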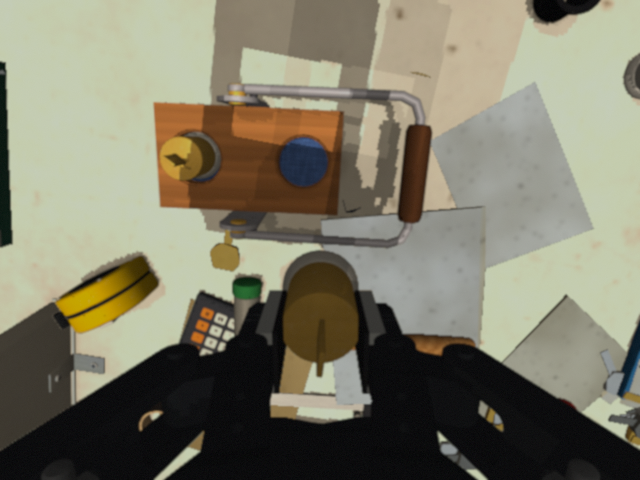

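The first cylinder is seated in the -y socket at (190,157), and the free socket is at (303,161). Moving over it.

```bash
python3 -m inch '[[[0.023,-0.007,0],[0,0,0],0.2],[[0.024,-0.0065,0],[0,0,0],0.2],[[0,0,0.03],[0,0,0],0.2],[[0,0,0.04],[0,0,0],0.2],[[0,0,0.025],[0,0,0],0.2],[[0,0,0.01],[0,0,0],0.2],[[0,0,0],[0,0,0],0.2],[[0,0,0],[0,0,0],0.2]]'
python3 - <<'E'
from h import *
print(tool()[0],togo([.5676,.0730,.0585]))
E
```

```text
time: 11.45
tool_pos: [0.5687, 0.0729, 0.0897]
tool_rot: [0.001, -0.09, 0.996, -0.0]
contact_force: [0.1, -1.1, -0.6]
gripper_width: 0.314
grasp_force: 59.3
[0.56867378 0.07292666 0.08973446] [0.0011 0.0003 0.0312]
```

```bash
python3 -m inch '[[[0.0008,0,0.01],[0,0,0],0.2],[[0,0,0.01],[0,0,0],0.2],[[0,0,0.009],[0,0,0],0.2],[[0,0,0],[0,0,0],0.2],[[0,0,0],[0,0,0],0.2]]'
```

```text
time: 11.95
tool_pos: [0.5666, 0.0721, 0.0587]
tool_rot: [-0.0, -0.09, 0.996, 0.0]
contact_force: [-0.1, -0.0, -1.1]
gripper_width: 0.316
grasp_force: 59.7
```

```bash
python3 -m inch '[[[0,0,0],[0,0,0],0.5],[[0,0,0],[0,0,0],0.5],[[0,0,-0.015],[0,0,0],0.5],[[0,0,-0.04],[0,0,0],0.5],[[0,0,-0.045],[0,0,0],0.5],[[-0.02,0.03,-0.04],[0,0,0],0.5],[[-0.03,0.03,0],[0,0,0],0.5],[[0,0,0],[0,0,0],0.5]]'
python3 -m inch '[[[0,0,0],[0,0,0],0.5]]' >/dev/null
python3 - <<'E'
from h import *
print(tool()[0]);p,d,c=grab('wrist','w5.png');W=cloud(d,c);p=p[:,:,::-1].astype(int)
print([(r['point'],r['score']) for r in manip.look_for('wrist','handle_grip')])
psi=np.radians(7.5);ex=np.array([np.cos(psi),np.sin(psi)]);ey=np.array([-ex[1],ex[0]])
L=np.dstack([(W[...,:2]-[.5706,.0338])@ex,(W[...,:2]-[.5706,.0338])@ey,W[...,2]])
m=(L[...,2]>.055)&(L[...,2]<.09)&(abs(L[...,0])<.028)&(abs(L[...,1]-.112)<.02)
q=L[m];print(len(q),q.min(0),q.max(0),np.histogram(q[:,1],10),np.histogram(q[:,2],8))
from scipy.optimize import least_squares
f=least_squares(lambda v:np.hypot(q[:,1]-v[0],q[:,2]-v[1])-.008,[.112,.07],loss='soft_l1',f_scale=.001);print(f.x,abs(f.fun).mean())
m=(L[...,2]>.055)&(L[...,2]<.09)&(abs(L[...,0])<.06)&(L[...,1]>.02)&(L[...,1]<.09)&(abs(L[...,0])>.03)
for s in(-1,1):
    a=L[m&(s*L[...,0]>0)];print(s,len(a),np.median(a,0))
m=(L[...,2]>.045)&(abs(L[...,0])<.03)&(abs(L[...,1])<.065)&(L[...,2]<.06)
for s in(-1,1):
    a=L[m&(s*L[...,1]>0)];print('cyl',s,len(a),a.mean(0),a.max(0))
E
```

```text
time: 12.75
tool_pos: [0.6071, 0.1409, 0.2006]
tool_rot: [0.003, -0.092, 0.996, 0.001]
contact_force: [-0.9, -0.8, -0.1]
gripper_width: 0.505
grasp_force: 0.0
[0.60449521 0.13825993 0.19745187]
[([0.5483, 0.131, 0.0735], 0.64)]
2280 [-0.02799924  0.10379444  0.0697688 ] [0.0279804  0.11982736 0.07991812] (array([243, 243, 245, 239, 245, 233, 233, 226, 216, 157]), array([0.10379444, 0.10539774, 0.10700103, 0.10860432, 0.11020761,
       0.1118109 , 0.11341419, 0.11501748, 0.11662077, 0.11822406,
       0.11982736])) (array([ 26,  59, 119, 199, 345, 614, 776, 142]), array([0.0697688 , 0.07103746, 0.07230613, 0.07357479, 0.07484346,
       0.07611212, 0.07738079, 0.07864945, 0.07991812]))
[0.11183473 0.07015725] 0.0004201533194821952
-1 1168 [-0.04576497  0.05582931  0.06867939]
1 910 [0.04529543 0.05555768 0.0684928 ]
cyl -1 1424 [-0.00200484 -0.0372068   0.0523681 ] [ 0.01280322 -0.02486594  0.05992223]
cyl 1 1391 [-0.00195423  0.04055938  0.05269253] [0.01317037 0.05454546 0.05988588]
```

View pics/w5.png

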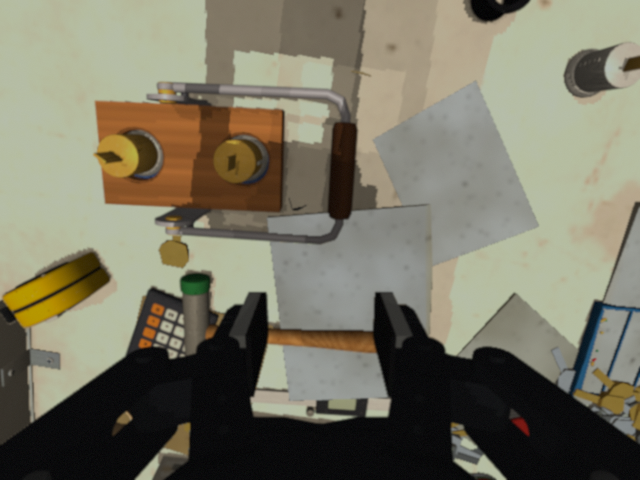

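Both cylinders are home at (130,155) and (240,160), and the handle's fit matches the model. The grip is at about (0.556, 0.145, 0.070). I'll tilt the tool about 40° so that one finger reaches under the grip, cage it loosely and follow its arc.

```bash
python3 -m inch '[[[0,0.02,-0.02],[0,0,0.049],0.5],[[0,0.02,-0.02],[0.12,0,0],0.5],[[0,0.02,0],[0.12,0,0],0.5],[[0,0,0],[0.12,0,0],0.5],[[0,0,0],[0.12,0,0],0.5],[[0,0,0],[0.12,0,0],0.5],[[0,0,0],[0.1,0,0],0.5],[[0,0,0],[0,0,0],0.5]]'
python3 -m inch '[[[0,0,0],[0,0,0],0.5]]'
cat >> h.py <<'E'
psi=np.radians(7.5)
def w(l): # carrier local -> TCP world
    l=np.array(l,float);return np.array([.5706+.0009+np.cos(psi)*l[0]-np.sin(psi)*l[1],.0338-.0008+np.sin(psi)*l[0]+np.cos(psi)*l[1],l[2]])
def bar(th):return w([0,.112*np.cos(th),.062+.112*np.sin(th)])
def loc(): # grasp point in carrier local
    p,r=tool();g=p+r.apply([0,0,.006])-w([0,0,0]);return np.round([g[0]*np.cos(psi)+g[1]*np.sin(psi),-g[0]*np.sin(psi)+g[1]*np.cos(psi),p[2]+r.apply([0,0,.006])[2]],4)
E
python3 - <<'E'
from h import *
p,r=tool();print(p,r.as_matrix().round(3).tolist(),manip.state()['joint_pos'].round(2) if hasattr(manip.state()['joint_pos'],'round') else manip.state()['joint_pos'])
print(togo(bar(.07)),loc())
E
```

```text
time: 13.75
tool_pos: [0.5939, 0.1971, 0.2311]
tool_rot: [0.02, -0.063, 0.937, -0.343]
contact_force: [-0.1, -0.1, 0.0]
gripper_width: 0.499
grasp_force: 0.0
time: 13.85
tool_pos: [0.5951, 0.1963, 0.2333]
tool_rot: [0.022, -0.062, 0.938, -0.342]
contact_force: [-0.3, 0.2, 0.5]
gripper_width: 0.503
grasp_force: 0.0
[0.59508527 0.19629275 0.23334792] [[-0.991, -0.101, 0.083], [-0.13, 0.759, -0.638], [0.002, -0.643, -0.766]] [ 0.45  0.23  1.56 -0.66  1.6  -1.19]
[0.0444 0.0692 0.1555] [0.0447 0.155  0.2288]
```

```bash
python3 -m inch '[[[0.022,0.034,0],[0,0,0],0.5],[[0.022,0.035,0],[0,0,0],0.5],[[0,0,0.04],[0,0,0],0.5],[[0,0,0.04],[0,0,0],0.5],[[0,0,0.02],[0,0,0],0.5],[[0,0,0],[0,0,0],0.5],[[0,0,0],[0,0,0],0.5]]'
python3 - <<'E'
from h import *
print(togo(bar(.07)),loc())
p,d,c=grab('wrist','w6.png');p=p.copy()
E
```

```text
time: 14.55
tool_pos: [0.5541, 0.179, 0.1144]
tool_rot: [0.023, -0.06, 0.938, -0.342]
contact_force: [0.3, 1.0, 0.9]
gripper_width: 0.5
grasp_force: 0.0
[0.0018 0.0016 0.0568] [0.0018 0.1432 0.1098]
```

View pics/w6.png

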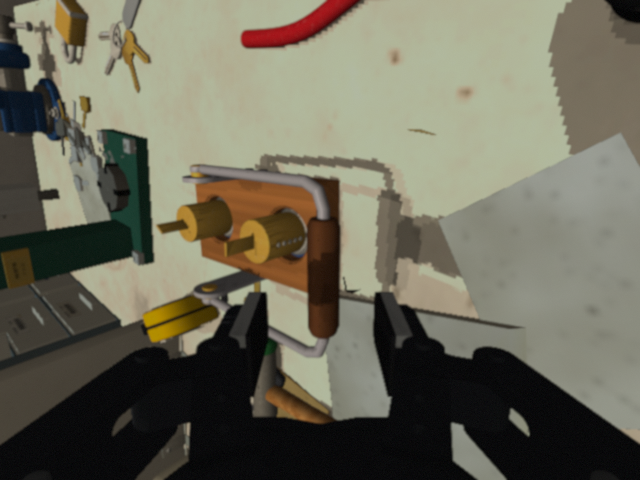

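The grip at (323,280) lies between the fingers. Going in and caging it.

```bash
python3 -m inch '[[[0.0018,0.0016,0.02],[0,0,0],0.5],[[0,0,0.02],[0,0,0],0.5],[[0,0,0.01],[0,0,0],0.5],[[0,0,0],[0,0,0],0.5],[[0,0,0],[0,0,0],0.27],[[0,0,0],[0,0,0],0.27],[[0,0,0],[0,0,0],0.27]]'
python3 - <<'E'
from h import *
print(loc(),tool()[1].as_matrix().round(3).tolist())
p,r=tool();R0=r
# arc plan in tool axes, fixed orientation until 45deg, then untilt to vertical by 95deg
th=.07;tilt=0;cur=bar(th)-r.apply([0,0,.006]);
M=r
for k in range(24):
    th2=.07+(k+1)*1.55/24
    dt=-.06 if th2>.8 and tilt>-.70 else 0
    d=0
    M2=M*R.from_rotvec([dt,0,0])
    tgt=bar(th2)-M2.apply([0,0,.006])
    print(k,round(th2,2),M.inv().apply(tgt-cur).round(4),dt)
    cur=tgt;M=M2;tilt+=dt
E
```

```text
time: 15.3
tool_pos: [0.5563, 0.1494, 0.0748]
tool_rot: [0.023, -0.062, 0.937, -0.342]
contact_force: [0.3, -0.6, 0.5]
gripper_width: 0.272
grasp_force: 0.0
[1.000e-04 1.135e-01 7.020e-02] [[-0.991, -0.099, 0.086], [-0.131, 0.759, -0.638], [-0.002, -0.644, -0.765]]
0 0.13 [-0.     -0.0052 -0.005 ] 0
1 0.2 [-0.     -0.0055 -0.0047] 0
2 0.26 [-0.     -0.0058 -0.0043] 0
3 0.33 [-0.     -0.0061 -0.0039] 0
4 0.39 [-0.     -0.0063 -0.0035] 0
5 0.46 [-0.     -0.0065 -0.0031] 0
6 0.52 [-0.     -0.0067 -0.0027] 0
7 0.59 [-0.     -0.0069 -0.0023] 0
8 0.65 [-0.     -0.007  -0.0018] 0
9 0.72 [-0.     -0.0071 -0.0013] 0
10 0.78 [-0.     -0.0072 -0.0009] 0
11 0.84 [-0.     -0.0076 -0.0004] -0.06
12 0.91 [-0.     -0.0076 -0.0004] -0.06
13 0.97 [-0.     -0.0076 -0.0003] -0.06
14 1.04 [-0.     -0.0076 -0.0003] -0.06
15 1.1 [-0.     -0.0076 -0.0003] -0.06
16 1.17 [ 0.     -0.0076 -0.0002] -0.06
17 1.23 [ 0.     -0.0076 -0.0002] -0.06
18 1.3 [ 0.     -0.0076 -0.0002] -0.06
19 1.36 [ 0.     -0.0076 -0.0001] -0.06
20 1.43 [ 0.     -0.0076 -0.0001] -0.06
21 1.49 [ 0.     -0.0076 -0.0001] -0.06
22 1.56 [ 0.     -0.0076 -0.    ] -0.06
23 1.62 [ 0.     -0.0072 -0.    ] 0
```

```bash
python3 -m inch '[[[0,-0.0052,-0.005],[0,0,0],0.27],[[0,-0.0055,-0.0047],[0,0,0],0.27],[[0,-0.0058,-0.0043],[0,0,0],0.27],[[0,-0.0061,-0.0039],[0,0,0],0.27],[[0,-0.0063,-0.0035],[0,0,0],0.27],[[0,-0.0065,-0.0031],[0,0,0],0.27],[[0,-0.0067,-0.0027],[0,0,0],0.27],[[0,-0.0069,-0.0023],[0,0,0],0.27]]'
python3 - <<'E'
from h import *
print(loc(),bar(.59),manip.camera_params('wrist') and '')
grab('side','s1.png');print(manip.look_for('side','handle_grip'),manip.look_for('side','carrier')[:1])
E
```

```text
time: 16.1
tool_pos: [0.5581, 0.1298, 0.1285]
tool_rot: [0.022, -0.061, 0.937, -0.342]
contact_force: [0.8, 0.7, -0.6]
gripper_width: 0.268
grasp_force: 0.4
[-0.0006  0.0939  0.124 ] [0.55935253 0.12526917 0.12431243] 
[{'point': [0.4494, 0.3245, 0.0416], 'score': 0.15}] []
```

```bash
cat > b.py <<'E'
from h import *
p,d,c=grab('wrist');W=cloud(d,c);D=W-np.array([.5706,.0338,0])
L=np.dstack([D[...,0]*np.cos(psi)+D[...,1]*np.sin(psi),-D[...,0]*np.sin(psi)+D[...,1]*np.cos(psi),D[...,2]])
# legs on robot side: local x -0.046
m=(abs(L[...,0]+.046)<.006)&(L[...,2]>.055)&(L[...,2]<.19)&(abs(L[...,1])<.14)&(np.hypot(L[...,1],L[...,2]-.062)>.03)&(np.hypot(L[...,1],L[...,2]-.062)<.1)
q=L[m];print('leg',len(q),'theta',np.median(np.arctan2(q[:,2]-.062,q[:,1])))
l=loc();print('cage',l,np.arctan2(l[2]-.062,l[1]),np.hypot(l[2]-.062,l[1]))
m=(abs(L[...,2]-.024)<.004)&(abs(L[...,0])<.036)&(abs(L[...,1])<.066);q=L[m];print('block z',len(q),np.median(q[:,2]))
E
python3 b.py
```

```text
leg 627 theta 0.5791161905958796
cage [-0.0006  0.0941  0.1234] 0.5781288192712558 0.11236000177999286
block z 7528 0.02414414666948134
```

The handle leg is at 0.58 rad, matching the cage. Continuing the arc.

```bash
python3 -m inch '[[[0,-0.007,-0.0018],[0,0,0],0.27],[[0,-0.0071,-0.0013],[0,0,0],0.27],[[0,-0.0072,-0.0009],[0,0,0],0.27],[[0,-0.0076,-0.0004],[-0.06,0,0],0.27],[[0,-0.0076,-0.0004],[-0.06,0,0],0.27],[[0,-0.0076,-0.0003],[-0.06,0,0],0.27],[[0,-0.0076,-0.0003],[-0.06,0,0],0.27],[[0,-0.0076,-0.0003],[-0.06,0,0],0.27]]'
python3 b.py
```

```text
time: 17.1
tool_pos: [0.5641, 0.0857, 0.1679]
tool_rot: [0.013, -0.064, 0.978, -0.197]
contact_force: [-0.2, 0.3, 0.0]
gripper_width: 0.275
grasp_force: 0.2
leg 348 theta 1.0921415473198155
cage [0.0003 0.0491 0.164 ] 1.1221614183586288 0.11320251763984758
block z 9250 0.02423116656728958
```

```bash
python3 -m inch '[[[0,-0.0076,-0.0002],[-0.06,0,0],0.27],[[0,-0.0076,-0.0002],[-0.06,0,0],0.27],[[0,-0.0076,-0.0002],[-0.06,0,0],0.27],[[0,-0.0076,-0.0001],[-0.06,0,0],0.27],[[0,-0.0076,-0.0001],[-0.06,0,0],0.27],[[0,-0.0076,-0.0001],[-0.06,0,0],0.27],[[0,-0.0074,0],[-0.04,0,0],0.27],[[0,0,0],[0,0,0],0.27]]'
python3 b.py; python3 - <<'E'
from h import *
print(tool()[1].as_matrix().round(3).tolist(),togo(bar(1.57)))
E
```

```text
time: 17.95
tool_pos: [0.5707, 0.0339, 0.1796]
tool_rot: [-0.0, -0.064, 0.998, -0.001]
contact_force: [0.0, 0.2, -0.4]
gripper_width: 0.272
grasp_force: 0.0
leg 275 theta 1.5626901656242134
cage [-0.0007  0.0019  0.1734] 1.553742325013839 0.1114162016943676
block z 10262 0.0243935702347303
[[-0.992, -0.129, -0.0], [-0.129, 0.992, -0.002], [0.0, -0.002, -1.0]] [-0.0007 -0.0018  0.0054]
```

Handle upright at 1.56 rad. Gripping it, then lifting.

```bash
python3 -m inch '[[[0,-0.0016,0],[0,0,0],0.27],[[0,0,0],[0,0,0],0.05],[[0,0,0],[0,0,0],0.05],[[0,0,0],[0,0,0],0.05],[[0,0,0],[0,0,0],0.05],[[0,0,-0.003],[0,0,0],0.05],[[0,0,-0.005],[0,0,0],0.05],[[0,0,-0.007],[0,0,0],0.05]]'
python3 b.py
```

```text
time: 18.8
tool_pos: [0.5695, 0.0342, 0.1925]
tool_rot: [-0.002, -0.066, 0.998, 0.0]
contact_force: [0.3, 0.4, -7.2]
gripper_width: 0.167
grasp_force: 58.5
leg 210 theta 1.5629717202420053
cage [-0.0006  0.0012  0.1888] 1.5613328869123386 0.12680567810630564
block z 155 0.025975396510120995
```

```bash
python3 -m inch '[[[0,0,-0.01],[0,0,0],0.05],[[0,0,-0.014],[0,0,0],0.05],[[0,0,-0.016],[0,0,0],0.05],[[0,0,-0.016],[0,0,0],0.05],[[0,0,-0.016],[0,0,0],0.05],[[0,0,-0.014],[0,0,0],0.05],[[0,0,-0.01],[0,0,0],0.05],[[0,0,-0.006],[0,0,0],0.05]]'
python3 -m inch '[[[0,0,-0.004],[0,0,0],0.05],[[0,0,0],[0,0,0],0.05],[[0,0,0],[0,0,0],0.05],[[0,0,0],[0,0,0],0.05],[[0,0,0],[0,0,0],0.05],[[0,0,0],[0,0,0],0.05],[[0,0,0],[0,0,0],0.05],[[0,0,0],[0,0,0],0.05]]'
cat > f.py <<'E'
from h import *
p,d,c=grab('wrist','f.png');W=cloud(d,c);p=p.astype(int)
m=(p[...,0]-p[...,2]>35)&(abs(W[...,0]-.57)<.06)&(abs(W[...,1]-.035)<.09)&(W[...,2]>.11)&(W[...,2]<.165)
q=W[m];z=np.median(q[:,2])
for _ in range(5):
    A=np.c_[q[:,:2],np.ones(len(q))];k=np.linalg.lstsq(A,q[:,2],rcond=None)[0];q=q[abs(A@k-q[:,2])<.004]
print('top plane',len(q),'tilt deg',np.degrees(np.arctan(k[:2])).round(2),'z at centre',k@[.5706,.034,1])
E
python3 f.py
```

```text
time: 19.65
tool_pos: [0.5711, 0.034, 0.2979]
tool_rot: [0.001, -0.066, 0.998, -0.0]
contact_force: [0.6, 0.1, -7.4]
gripper_width: 0.169
grasp_force: 58.8
time: 20.45
tool_pos: [0.5708, 0.0341, 0.3002]
tool_rot: [-0.0, -0.066, 0.998, -0.0]
contact_force: [0.1, 0.0, -8.0]
gripper_width: 0.17
grasp_force: 58.7
top plane 11198 tilt deg [ 0.1  -0.11] z at centre 0.14522528328480133
```

View pics/f.png

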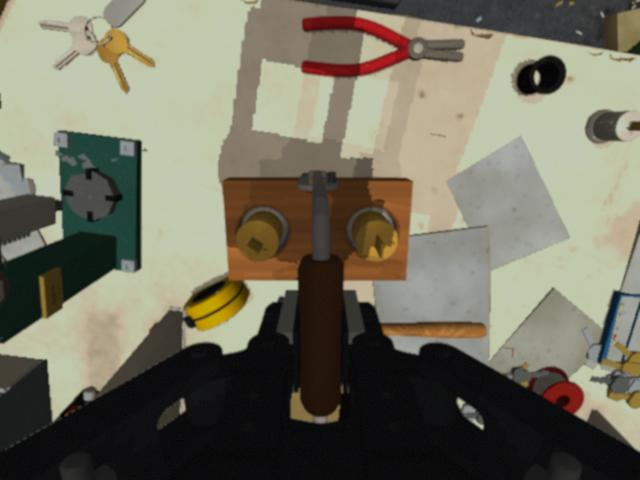

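The carrier hangs level with its underside at 0.121 m and both cylinders seated (at (262,235) and (375,235)). The steel one is untouched.

```bash
python3 -m inch '[[[0,0,0],[0,0,0],0.05],[[0,0,0],[0,0,0],0.05],[[0,0,0],[0,0,0],0.05],[[0,0,0],[0,0,0],0.05]]'; python3 f.py; python3 -c "
from plant import manip
print(manip.job_done())"
```

```text
time: 20.9
tool_pos: [0.5708, 0.0341, 0.3003]
tool_rot: [0.0, -0.066, 0.998, -0.0]
contact_force: [0.3, 0.2, -7.9]
gripper_width: 0.166
grasp_force: 58.7
top plane 11207 tilt deg [ 0.1  -0.12] z at centre 0.14529109009962757
the job is handed in; nothing more can be done
None
```

Job handed in at about 21 s (limit 72 s): both brass cylinders are in their sockets, and the carrier is held by its upright handle, level and steady, about 12 cm above the bench; no judging result came back.

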